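# Nudge the routing template home on its two locating pins

## Task

The plywood routing template has been laid on the fixture but sits cocked on top of the two steel locating pins. With the fingertips push it back square to the fence and nudge it along until both its holes drop over the pins and it lies flat on the walnut blank, then take the hand away. Only slide and press the template, never lift it off its bed, and leave the set-up block and the other things around it undisturbed.

Things in the scene. Friction and masses are not known exactly. Their poses are not given: they have to be found in the camera images.
- fixture: The routing fixture, fixed to the table. Origin at table level; x towards its fence, y to the left along the fence, z up (its yaw varies). Brown base board 18 mm thick, x -150 to 185, y +-200 mm. On it a dark walnut blank (x -90 to 40, y +-115) and behind it a brown rail (x 42 to 110, y +-115), tops level at z = 38 mm: the bed. Two open toggle clamps at x 138 to 205, y +-120, to z = 115.
- home (a point): point of the fixture's bed, 38 mm above the table, where the template's origin lies when the template is home; the fixture's axes, which the template's then match (its far edge 0.6 mm clear of the fence)
- fence (a point): middle of the front face of the fixture's fence, on its top edge, 68 mm above the table: an upright aluminium bar, y +-165 mm, 22 mm thick, its straight face towards the robot
- template: The loose birch-ply template, a plate 220 (x) by 270 (y) by 9 mm, 0.25 to 0.45 kg, with a window x -50 to 30, y +-65 mm. Origin: middle of the outline, underside. At the start it lies 20 to 32 mm short of home (-x), up to 38 mm to either side, turned up to 0.1 rad, resting on the pin tips and the blank's near edge, its far edge some 5 degrees high. It slides along under 1 to 3 N.
- near_edge (a point): middle of the template's near (-x) edge, underside; it overhangs the blank, 34 to 38 mm above the table and so 16 to 20 mm above the base board. The two end edges, 270 mm apart, also overhang the bed (y +-115) on the side to which the template is displaced
- hole_left (a point): centre of the template's left (+y) locating hole, on the underside, 12 mm diameter, at x = 55 mm of the template
- hole_right (a point): centre of the template's right (-y) locating hole, on the underside, 12 mm diameter, at x = 55 mm of the template
- pin_left (a point): tip of the fixture's left (+y) pin: 10 mm diameter, 11 mm above the bed, the top 6 mm tapered to 4 mm diameter; hidden under the template at the start, it shows 2 mm above the template when that is home
- pin_right (a point): tip of the right (-y) pin, the same
- setup_block: a brass set-up block, 16 x 22 x 40 mm tall, standing on the walnut blank inside the template's window; origin at the centre of its foot. Leave it where it is.
- router: a cordless trim router, 90 mm across its round base and 209 mm tall, standing on the table beyond the right end of the fixture; origin at the centre of its foot. Leave it where it is.
- mallet: a wooden joiner's mallet lying on the table left of the fixture, about 310 mm long and 60 mm high; origin on the handle axis at table level, head along its +x. Leave it where it is.
- spanner: a steel spanner 150 mm long lying on the table just left of the fixture board. Leave it where it is.
- oil_bottle: an amber bottle, 64 mm across, 160 mm tall, standing on the table far left. Leave it where it is.
- coaster_a: a round walnut coaster, 90 mm across, 9 mm thick, lying just right of the fixture board. Leave it where it is.
- coaster_b: another such coaster, further right. Leave it where it is.

How it is judged (in metres and radians):
At the end, for the whole second after the job is handed in: Both template holes are over their pins within 3 mm, both are down within 2.5 mm of the bed, the template is level within 0.02 rad and at rest (horizontal distance between hole_left and pin_left below 0.003 m and horizontal distance between hole_right and pin_right below 0.003 m and z of each of hole_left, hole_right in the frame of fixture below 0.0405 m and angle between template's own z axis and vertical below 0.02 rad and linear speed of template below 0.01 m/s); the robot touches nothing.
It fails at once if the template is lifted off its bed (its middle more than 14 mm above it) or tipped by more than 0.2 rad (z of template in the frame of fixture above 0.052 m or angle between template's own z axis and vertical above 0.2 rad).
It fails at once if a bystander is pushed more than 30 mm from its place (distance of any of setup_block, router, mallet, spanner, oil_bottle, coaster_a, coaster_b from where it was at the start of the episode above 0.03 m).
It fails at once if the set-up block is knocked over (angle between setup_block's own z axis and vertical above 0.5 rad).
It also fails if it takes over 45 s, if anything falls off the work surface, if the arm or the gripper's body presses on something with over 40 N, if the wrist force passes 120 N, or if a joint passes its speed limit or range.

## Robot

A 6-joint arm with a two-finger parallel gripper is mounted at the origin on the work surface. World frame = base frame: x ahead of the robot, y to its left, z up, the work surface at z = 0. Lengths are in mm, angles in rad, forces in N, time in s.
With the tool pointing down it reaches from about 350 to 850 mm from the base axis. Payload 8.1 kg.
Tool frame: the origin (TCP) lies midway between the tips of the shut fingers; the grasp point (between the pads) lies 19 mm behind it; x points along the fingers, z is the direction in which the jaws open and shut, and the axes are right-handed (so a half turn about x gives the same grasp; the last joint's range is limited). The gripper opens to 93 mm and grips with 3 to 60 N. Pads are 15 mm wide; open, the fingers measure 128 mm over their backs; the gripper's body (75 mm by 188 mm) begins 65 mm behind the grasp point.
Start: joints at [1.019, 0.13, 1.488, -0, 1.523, -0.085], TCP at [269.999, 535.822, 178.935] pointing down, gripper open.
Joint ranges: [-2.96, 2.96], [-0.89, 2.26], [0.02, 2.5], [-1.34, 4.48], [0, 2.73], [-2.66, 2.66]. Speed limits (rad/s): [2.39, 2.39, 2.79, 3.14, 3.14, 3.14].

## Interface

Orientations are given as a unit quaternion [x, y, z, w].
In Python, from station import env gives the robot as it stands. The module is installed in compiled form; this text tells all that it offers.
- The arm moves only by the shell command python3 -m handwheel 'ROWS' [FORCE]. ROWS is JSON, a list of rows, each a list of 7 numbers: the shift along the tool's x, y, z in cm, then the turn, a rotation vector about the tool's x, y, z in rad, then the opening in per cent of the stroke, from 0 (shut) to 100 (fully open). In form: [[x, y, z, ax, ay, az, claw], ...]. A call has 1 to 20 rows; each row shifts and turns the pose as measured when the row begins, along the tool's axes as they then stand; what a row does not reach is not made up. A row lasts 1/8 s, in which the tool goes at most 62.5 mm and 10.7 degrees, less where a joint would pass 70% of its speed; a pose out of reach is approached as far as the arm can. A call with a gripper value outside its range is refused whole. The fingers move at their own pace and stop on an object; FORCE is the grip in N (left out, the last holds). Time passes only in rows, so rows that do not move let the fingers close. It gives the time, the measured TCP pose, the force and the opening at its end, in the units of the state.
- env.read_state(): the state, without advancing time (a new reading comes with each control period).
- env.grab_frame(name): name is "scene" or "top" or "wrist"; returns a dict with "frame" (400x640x3 uint8, red, green, blue), "depth" (400x640 float32, mm along the optical axis (not along the pixel's ray), 0 where there is no reading), "mtx" (3x3 intrinsics, pixels), "R" (3x3) and "t" (3): a world point X has camera coordinates R X + t. Camera axes: x right, y down, z forward; pixel columns grow to the right and rows downward; lengths in mm; the calibration is good to about 2 mm. A picture is of the moment at which its call begins.
- env.job_done(): hands the job in, once; it reports no verdict.
Trained networks look in a picture, given as the dict that the camera call returned (one of the last four; its "shot" number tells which), for a name from the list of things; names that differ only in an ending like _2 or _b are one class to them, and where a whole thing is asked for, a point or a joint stands for the part that bears it (a point fixed in the world has none). Each returns a list of dicts, best first, with "conf" (0 to 1); they miss things now and then, are a little off and sometimes report something else, mostly with a low value. They report only what shows in the picture. A call takes as long as a camera call.
- env.trace(label, picture): "region" (400x640 bool, what is visible of it) and "pixel" ([column, row] in pixels, amid what is visible of it).
- env.spot_point(label, picture): "pixel" ([column, row] in pixels: a listed point, or the origin of a listed thing).
The state is a dict: "time_s": time; "q": joint angles; "qd": joint speeds; "tau": joint torques, N m; "tool_pos": TCP position; "ee_rot": TCP orientation; "wrist_force": force on the tool from outside, world axes, zero at the start; "wrist_torque": the same for the moment, N m; "gripper_width": opening from 0.0 (shut) to 1.0 (fully open).
Only numpy, scipy, OpenCV 4.12 (cv2) and the standard library are available. Lean on these libraries where they do the work, as an engineer would, in place of code of your own. Each camera call takes 0.05 s, during which the arm holds its last target.

## Working session

There is one attempt and no reset: what is moved stays moved. The work goes in short steps, Python scripts to look and compute and a shell command to move; the robot and the scene stay as the last step left them, time stands still between calls to the robot, and variables do not carry over. Pictures are saved under pics/ and viewed, and the job is handed in when it is done.

```bash
mkdir -p pics; cat > h.py <<'E'
import numpy as np, cv2
from scipy.spatial.transform import Rotation as Ro
from station import env
def pt(p,px,z=None):
    """pixel -> world, at height z (ray/plane) or by depth"""
    K,R,t=np.array(p['mtx']),np.array(p['R']),np.array(p['t'])
    d=np.linalg.inv(K)@np.array([px[0],px[1],1.0])
    c=-R.T@t; w=R.T@d
    if z is None:
        u,v=int(round(px[0])),int(round(px[1]))
        D=p['depth'][max(v-1,0):v+2,max(u-1,0):u+2]; D=D[D>0]
        if len(D)==0: return None
        return c+w*np.median(D)
    return c+w*(z-c[2])/w[2]
def proj(p,X):
    c=np.array(p['R'])@np.array(X)+np.array(p['t']); q=np.array(p['mtx'])@c
    return q[:2]/q[2]
def save(p,n,sc=1):
    cv2.imwrite('pics/'+n+'.png',cv2.cvtColor(p['frame'],cv2.COLOR_RGB2BGR))
E
cat > a.py <<'E'
from h import *
s=env.read_state(); print(s['time_s'],s['tool_pos'],s['ee_rot'],s['wrist_force'])
print(Ro.from_quat(s['ee_rot']).as_matrix().round(3))
for n in ('scene','top','wrist'):
    p=env.grab_frame(n); save(p,n+'0')
    print(n,'cam at',(-np.array(p['R']).T@p['t']).round())
    if n=='wrist': continue
    for l in 'home fence near_edge hole_left hole_right pin_left pin_right setup_block router mallet spanner coaster_a template fixture'.split():
        r=env.spot_point(l,p)
        print(l,[(np.round(q['pixel'],1),round(q['conf'],2),pt(p,q['pixel']).round(1) if pt(p,q['pixel']) is not None else None) for q in r[:2]])
E
python3 a.py
```

```text
0.0 [269.64432542 535.28570901 177.90442662] [-0.37107926  0.6026628   0.37051563  0.60151134] [0.76336554 0.09507661 0.03626704]
[[-0.001 -0.893  0.45 ]
 [-0.002  0.45   0.893]
 [-1.     0.    -0.002]]
scene cam at [1311. -348. 1149.]
home [(array([304.2, 220. ]), 0.93, array([578.8, -53. ,  37.9])), (array([298.5, 217.6]), 0.59, array([569.6, -66.7,  46. ]))]
fence [(array([323.7, 242.3]), 0.72, array([670. , -33.4,  36.7])), (array([328.7, 219.9]), 0.56, array([619.5,   5.3,  57. ]))]
near_edge [(array([276.5, 192. ]), 0.85, array([418.8, -78.6,  -2.2]))]
hole_left [(array([330.5, 219.2]), 0.92, array([618.2,  11.5,  55.3])), (array([408.8, 220.1]), 0.32, array([706.4, 218.2,  44.8]))]
hole_right [(array([284. , 235.3]), 0.61, array([ 612.7, -128.4,   51.8])), (array([299.2, 217.8]), 0.22, array([570.7, -65. ,  45.4]))]
pin_left [(array([336.9, 225.4]), 0.68, array([644.5,  19. ,  54.6])), (array([301. , 217.7]), 0.46, array([570.4, -59.3,  42.2]))]
pin_right [(array([287.7, 246.4]), 0.84, array([ 652.6, -133.4,   55.4]))]
setup_block [(array([298.7, 217.6]), 0.47, array([569.7, -
[... 1315 characters left out ...]
rray([331.8, 201.4]), 0.63, array([554.1, -67.3,  78.4]))]
router [(array([439.8, 192. ]), 0.9, array([ 589.6, -411.1,   87.8]))]
mallet [(array([165.8, 248.3]), 0.64, array([400.5, 472.9,   1.3])), (array([307.1, 184.7]), 0.41, array([612.1,  12.8,  54. ]))]
spanner [(array([245.9, 198.2]), 0.59, array([572.4, 217.5,   3.9]))]
coaster_a [(array([406.8, 197.6]), 0.95, array([ 584. , -322.5,   10.2])), (array([436.4, 269.1]), 0.55, array([ 348.5, -414.8,    9.3]))]
template [(array([335.2, 198. ]), 0.94, array([572.6, -80.3,  38.7]))]
fixture [(array([325.3, 197. ]), 0.82, array([575. , -47.7,  40.2])), (array([332.4, 199.1]), 0.51, array([561.5, -69.1,  78.5]))]
wrist cam at [204. 569. 384.]
```

View pics/scene0.png

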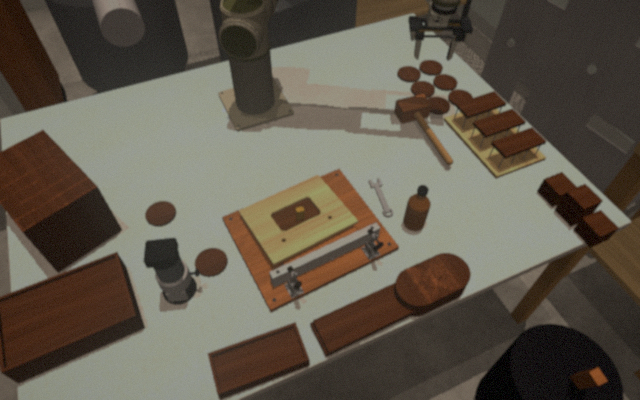

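View pics/top0.png

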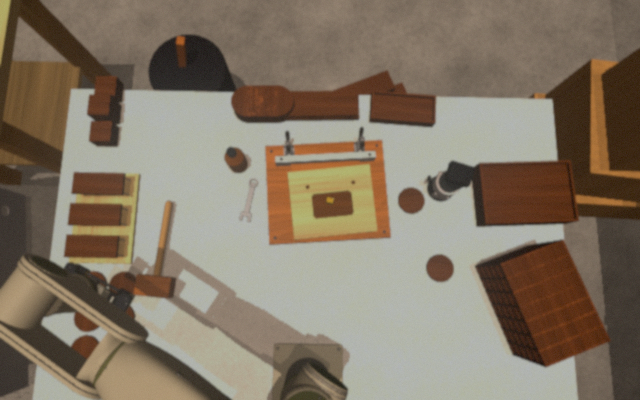

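View pics/wrist0.png

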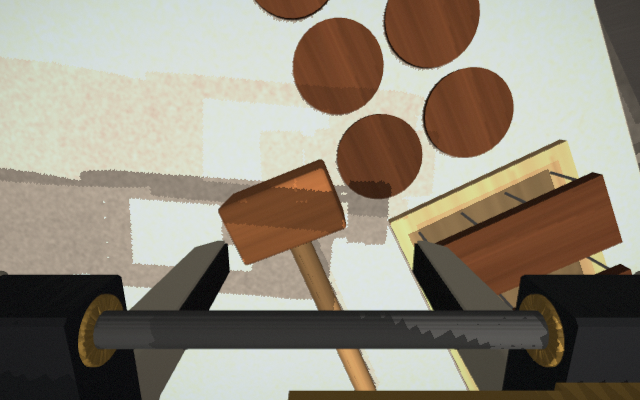

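The scene and top views show the template displaced to the right and short of the fence, with the window near top pixel (333,204) and the block at (331,200). The fence runs from (276,160) to (376,155). I'll bring the hand over the fixture to measure with the wrist camera.

```bash
python3 -m handwheel '[[-5,0,0,0,0,0,100],[-5,0,0,0,0,0,100],[-1,-4.1,-4.6,0,0,0,100],[-1,-4.1,-4.6,0,0,0,100],[0,-4.1,-4.7,0,0,0,100],[0,-4.1,-4.7,0,0,0,100],[0,-4.1,-4.7,0,0,0,100],[0,-4.1,-4.7,0,0,0,100],[0,-4.1,-4.7,0,0,0,100],[0,-4.1,-4.7,0,0,0,100],[0,-4.1,-4.7,-0.1,0,0,100],[0,-4.1,-4.7,-0.1,0,0,100],[0,0,0,-0.15,0,0,100],[0,0,0,-0.15,0,0,100]]'
cat > b.py <<'E'
from h import *
import sys
s=env.read_state(); print(s['time_s'],s['tool_pos'].round(1) if hasattr(s['tool_pos'],'round') else s['tool_pos'],np.round(s['wrist_force'],1))
print(Ro.from_quat(s['ee_rot']).as_matrix().round(3))
p=env.grab_frame('wrist'); save(p,sys.argv[1])
print('cam at',(-np.array(p['R']).T@p['t']).round(), 'axis',np.array(p['R'])[2].round(2))
for l in 'home fence near_edge hole_left hole_right pin_left pin_right setup_block template'.split():
    r=env.spot_point(l,p)
    print(l,[(np.round(q['pixel'],1),round(q['conf'],2),pt(p,q['pixel']).round(1) if pt(p,q['pixel']) is not None else None) for q in r[:2]])
E
python3 b.py w1
```

```text
time_s: 3.3
tool_pos: [432.8, -72.0, 304.1]
ee_rot: [0.514, -0.487, -0.509, -0.489]
wrist_force: [0.5, -0.4, -0.3]
gripper_width: 1.004
3.3 [432.8 -72.  304.1] [ 0.5 -0.4 -0.3]
[[ 0.007 -0.999 -0.047]
 [-0.003 -0.047  0.999]
 [-1.    -0.007 -0.003]]
cam at [357. -75. 509.] axis [ 0.27  0.01 -0.96]
home [(array([330.3, 266.1]), 0.8, array([566. , -53.6,  76.8]))]
fence [(array([326.7, 253.7]), 0.67, array([552.4, -58.9,  68.1])), (array([330.2, 344.2]), 0.59, array([405.7, -70.7, 445. ]))]
near_edge [(array([313.2, 175.9]), 0.79, array([452.9, -81.8,  41.9]))]
hole_left [(array([372.6, 288.5]), 0.96, array([617.7,  12.4,  38.2]))]
hole_right [(array([274.6, 293.6]), 0.96, array([ 623.2, -129.3,   55.3])), (array([328.2, 256. ]), 0.26, array([552.9, -57. ,  74.1]))]
pin_left []
pin_right [(array([275.4, 301.9]), 0.64, array([ 636. , -127.9,   56.1]))]
setup_block [(array([325.3, 250.2]), 0.88, array([552.5, -60.7,  56.2]))]
template []
```

View pics/w1.png

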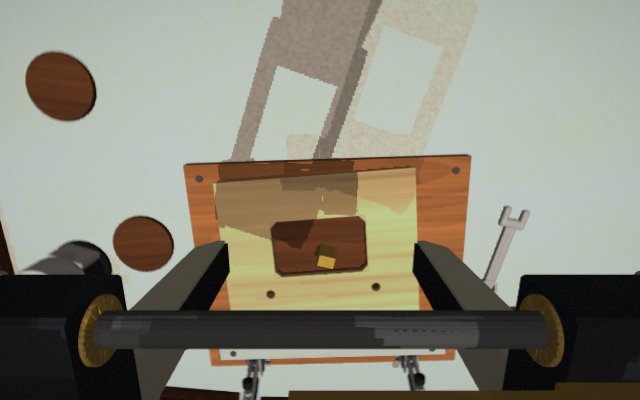

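The wrist view shows the template with holes at (271,294) and (376,287), and the block at (326,258). The near edge is at row ~175, and the fence is hidden behind the gripper bar. I'll move 100 mm forward to see the fence.

```bash
python3 -m handwheel '[[0,-5,0,0,0,0,100],[0,-5,0,0,0,0,100],[0,0,0,0,0,0,100]]'
python3 b.py w2; python3 - <<'E'
from h import *
im=cv2.imread('pics/w2.png')[40:330,150:500]; cv2.imwrite('pics/w2c.png',cv2.resize(im,(700,580),interpolation=cv2.INTER_CUBIC))
E
```

```text
time_s: 4.18
tool_pos: [534.8, -65.5, 304.0]
ee_rot: [0.513, -0.489, -0.508, -0.49]
wrist_force: [-0.7, -0.2, 0.2]
gripper_width: 1.005
4.175 [534.8 -65.5 304. ] [-0.7 -0.2  0.2]
[[ 0.006 -0.999 -0.042]
 [-0.003 -0.042  0.999]
 [-1.    -0.006 -0.004]]
cam at [459. -68. 509.] axis [ 0.27  0.01 -0.96]
home [(array([326.1, 200. ]), 0.86, array([588.3, -56.6,  37.6]))]
fence [(array([331.6, 281.8]), 0.98, array([696.2, -44.3,  66.9]))]
near_edge [(array([323.5, 181.9]), 0.7, array([554.4, -61.9,  77.1])), (array([314.2,  94.9]), 0.64, array([451.6, -78. ,  42.3]))]
hole_left [(array([377.7, 219.3]), 0.62, array([612.8,  16.2,  37.9])), (array([275.4, 236.1]), 0.39, array([ 636.7, -123.2,   56.5]))]
hole_right [(array([265.1, 224.4]), 0.65, array([ 627.3, -140. ,   37.6]))]
pin_left [(array([47.8,  2.6]), 0.24, array([ 354.2, -418.2,    7.9]))]
pin_right [(array([278.4, 236. ]), 0.55, array([ 636.3, -119.1,   56.5]))]
setup_block [(array([322.4, 179.1]), 0.89, array([551.6, -63.3,  74. ]))]
template []
```

View pics/w2c.png

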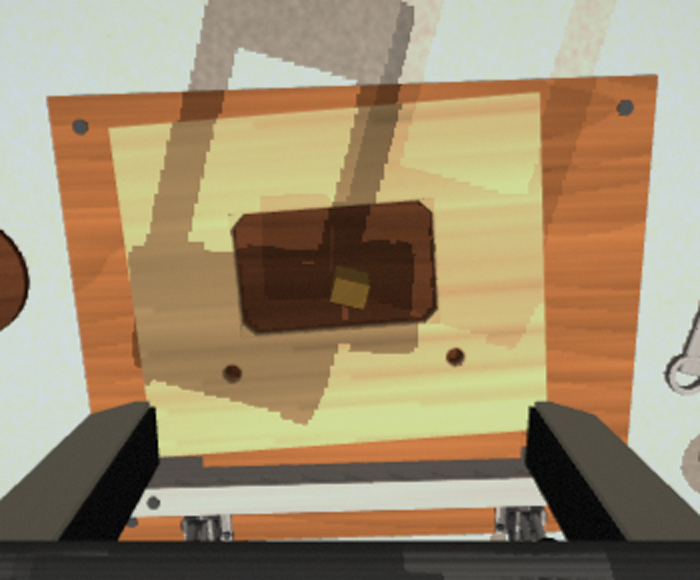

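```bash
cat > c.py <<'E'
from h import *
p=env.grab_frame('wrist')
f=lambda a:(a[0]/2+150,a[1]/2+40)
for n,a,z in [('board R',(47,97),18),('board L',(657,74),18),('fence R',(165,488),68),('fence L',(520,479),68),
  ('T nearR',(109,128),45),('T nearL',(540,93),45),('T farR',(160,457),63),('T farL',(547,432),63),('hR',(232,373),59),('hL',(455,356),59)]:
    print(n,pt(p,f(a),z).round(1),pt(p,f(a)))
# template plane
v,u=np.mgrid[50:280:2,200:430:2]
im=p['frame'][v,u].astype(int); D=p['depth'][v,u]
m=(im[...,1]-im[...,2]>20)&(im[...,0]-im[...,1]<28)&(D>0)
K,R,t=map(np.array,(p['mtx'],p['R'],p['t']))
X=np.stack([(u-K[0,2])/K[0,0]*D,(v-K[1,2])/K[1,1]*D,D],-1)[m]
W=(X-t)@R
W=W[(W[:,2]>38)&(W[:,2]<72)]
for _ in range(3):
    A=np.c_[W[:,:2],np.ones(len(W))]; c=np.linalg.lstsq(A,W[:,2],rcond=None)[0]; r=W[:,2]-A@c; W=W[abs(r)<3*r.std()+.5]
print('plane',c,len(W),r.std())
E
python3 c.py
```

```text
board R [ 450.9 -265.4   18. ] [ 4.50720078e+02 -2.72489948e+02  1.73112471e-01]
board L [419.9 133.4  18. ] [ 4.18515228e+02  1.40870291e+02 -2.91019100e-01]
fence R [ 707.3 -182.4   68. ] [ 707.8738811  -182.61978377   66.97458856]
fence L [689.3  62.5  68. ] [689.89575437  62.78052569  66.90752108]
T nearR [ 468.3 -216.8   45. ] [ 468.95908313 -225.56140826   17.50221756]
T nearL [436.   51.8  45. ] [434.79051337  58.72337111  18.26375152]
T farR [ 686.3 -186.5   63. ] [ 706.49679868 -196.84302943   23.6082705 ]
T farL [655.6  78.3  63. ] [522.93427256 -19.22907075 361.80924624]
hR [ 623.8 -137.2   59. ] [ 631.98671862 -140.57978208   36.93357797]
hL [605.2  11.6  59. ] [612.43772251  15.50940874  36.9760127 ]
plane [7.50936492e-02 6.14775546e-03 9.63329573e+00] 4791 0.8587461202775678
```

```bash
cat > fx.py <<'E'
from h import *
s=env.read_state(); r=np.array(s['tool_pos'])-np.array([586,-55,0]); y=.0755
M=Ro.from_quat(s['ee_rot']).as_matrix()
print('t',s['time_s'],'fixture xyz',round(r[0]*np.cos(y)+r[1]*np.sin(y),1),round(-r[0]*np.sin(y)+r[1]*np.cos(y),1),round(r[2],1),'tool z yaw vs fix y',round(np.arctan2(-M[0,2],M[1,2])-y,4),'x',M[:,0].round(3),'F',np.round(s['wrist_force'],1),'q6',round(s['q'][5],2))
E
python3 -m handwheel '[[0,0,0,-0.0335,0,0,100],[-0,4.2,-0.2,0,0,0,100],[0,4.2,-0.2,0,0,0,100],[0,4.2,-0.1,0,0,0,100],[5.5,0,0,0,0,0,100],[5.5,0,0,0,0,0,100],[5.5,0,0,0,0,0,100],[5.5,0,0,0,0,0,100],[2,0,0,0,0,0,100],[0,0,0,0,0,0,100]]'; python3 fx.py
```

```text
time_s: 5.98
tool_pos: [408.3, -83.6, 60.7]
ee_rot: [0.528, -0.475, -0.516, -0.479]
wrist_force: [0.2, 0.1, 0.2]
gripper_width: 1.004
t 5.975 fixture xyz -179.4 -15.1 60.7 tool z yaw vs fix y 0.0139 x [ 0.017 -0.007 -1.   ] F [0.2 0.1 0.2] q6 -1.98
```

```bash
python3 -m handwheel '[[0,0,0,0.014,-0.008,0.017,100],[3.3,0,0.2,0,0,0,100],[0,0,0,0,0,0,100]]'; python3 fx.py
```

```text
time_s: 6.35
tool_pos: [411.7, -82.9, 32.0]
ee_rot: [0.52, -0.48, -0.517, -0.481]
wrist_force: [-0.1, 0.7, 1.0]
gripper_width: 1.002
t 6.35 fixture xyz -175.9 -14.6 32.0 tool z yaw vs fix y -0.0006 x [ 0.004 -0.002 -1.   ] F [-0.1  0.7  1. ] q6 -1.97
```

```bash
python3 -m handwheel '[[0.4,-1,0,0,0,0,100],[0,-1.2,0,0,0,0,100],[0,-0.8,0,0,0,0,100],[0,-0.5,0,0,0,0,100],[0,-0.5,0,0,0,0,100],[0,-0.4,0,0,0,0,100],[0,0,0,0,0,0,100]]'; python3 fx.py; python3 b.py w3;  python3 - <<'E'
from h import *
im=cv2.imread('pics/w3.png'); cv2.imwrite('pics/w3c.png',cv2.resize(im,(800,500),interpolation=cv2.INTER_CUBIC))
E
```

```text
time_s: 7.22
tool_pos: [463.2, -81.2, 36.1]
ee_rot: [0.523, -0.479, -0.514, -0.483]
wrist_force: [-0.8, 0.1, -1.1]
gripper_width: 1.002
t 7.225 fixture xyz -124.4 -16.9 36.1 tool z yaw vs fix y -0.0006 x [ 0.013 -0.005 -1.   ] F [-0.8  0.1 -1.1] q6 -1.93
7.225 [463.2 -81.2  36.1] [-0.8  0.1 -1.1]
[[ 0.013 -0.997 -0.075]
 [-0.005 -0.075  0.997]
 [-1.    -0.012 -0.006]]
cam at [386. -86. 240.] axis [ 0.28  0.02 -0.96]
home []
fence []
near_edge [(array([319.4, 214.3]), 0.87, array([452.5, -82.6,  37. ]))]
hole_left []
hole_right []
pin_left []
pin_right []
setup_block [(array([340.7, 365.9]), 0.71, array([551.9, -61.2,  46.4]))]
template []
```

View pics/w3c.png

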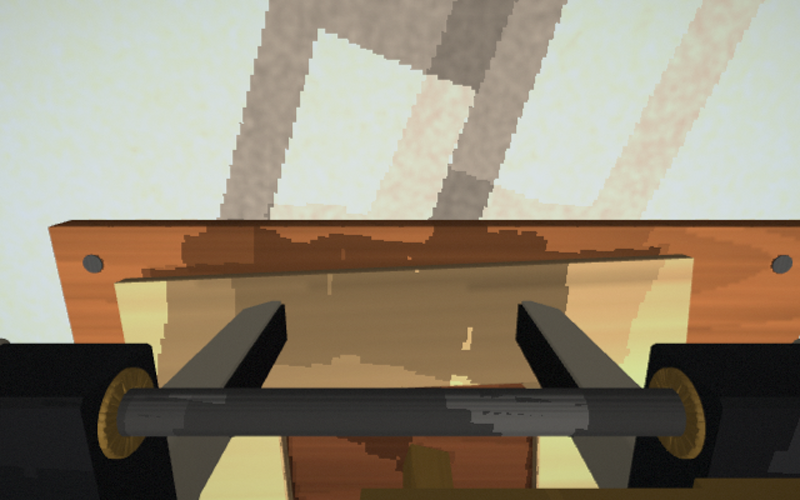

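The fingertips, at about (280,310) and (525,310) in the enlarged picture, now look to be beyond the near edge at rows 258–282. The tool also rose to 36 mm on its way. I'll check the template's plane before moving.

```bash
cat > d.py <<'E'
from h import *
import sys
for cam in sys.argv[1:]:
    p=env.grab_frame(cam)
    K,R,t=map(np.array,(p['mtx'],p['R'],p['t']))
    v,u=np.mgrid[0:400,0:640]; D=p['depth']
    X=np.stack([(u-K[0,2])/K[0,0]*D,(v-K[1,2])/K[1,1]*D,D],-1); W=(X-t)@R
    im=p['frame'].astype(int)
    m=(D>0)&(im[...,1]-im[...,2]>20)&(im[...,0]-im[...,1]<32)&(W[...,2]>20)&(W[...,2]<75)&(abs(W[...,0]-575)<150)&(abs(W[...,1]+65)<170)
    P=W[m]
    for _ in range(5):
        A=np.c_[P[:,:2],np.ones(len(P))]; c=np.linalg.lstsq(A,P[:,2],rcond=None)[0]; r=P[:,2]-A@c; P=P[abs(r)<2.5*r.std()+.3]
    print(cam,'plane',c.round(4),len(P),'sd',r.std().round(2),'tilt',np.hypot(*c[:2]).round(3),'z at near edge',(c@[452.5,-80,1]).round(1),'z at x=560',(c@[560,-70,1]).round(1), 'bounds',P.min(0).round(),P.max(0).round())
    vis=p['frame'].copy(); vis[m]=[255,0,255]
    cv2.imwrite('pics/d_%s.png'%cam,cv2.cvtColor(vis,cv2.COLOR_RGB2BGR))
E
python3 d.py wrist top scene
python3 - <<'E'
from h import *
p=env.grab_frame('scene'); im=p['frame'][160:310,200:420]; cv2.imwrite('pics/s3.png',cv2.cvtColor(cv2.resize(im,(792,540),interpolation=cv2.INTER_CUBIC),cv2.COLOR_RGB2BGR))
E
```

```text
wrist plane [7.5100e-02 5.9000e-03 9.5453e+00] 29396 sd 0.62 tilt 0.075 z at near edge 43.0 z at x=560 51.2 bounds [ 435. -216.   41.] [584.  57.  54.]
top plane [7.53000e-02 6.40000e-03 1.06882e+01] 2826 sd 2.93 tilt 0.076 z at near edge 44.2 z at x=560 52.4 bounds [ 442. -213.   40.] [723. 103.  71.]
scene plane [7.7400e-02 5.1000e-03 6.9426e+00] 4614 sd 2.15 tilt 0.078 z at near edge 41.6 z at x=560 49.9 bounds [ 439. -215.   37.] [705.  79.  65.]
```

View pics/s3.png

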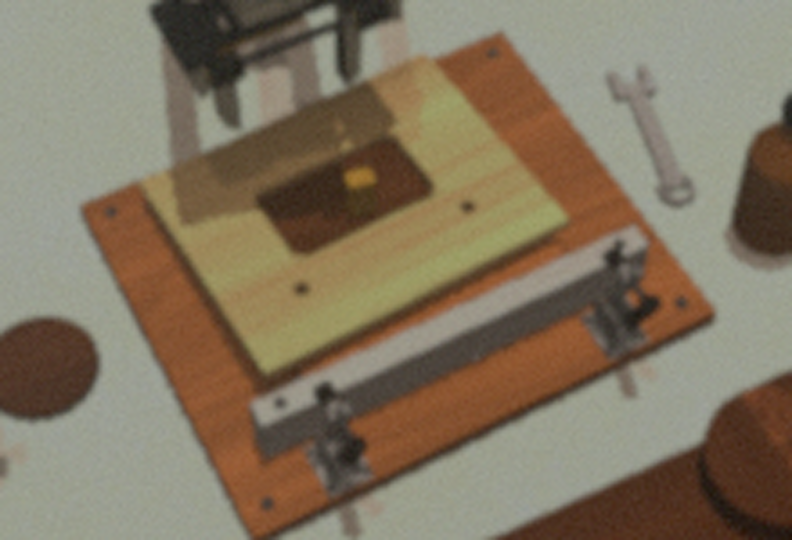

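View pics/d_wrist.png

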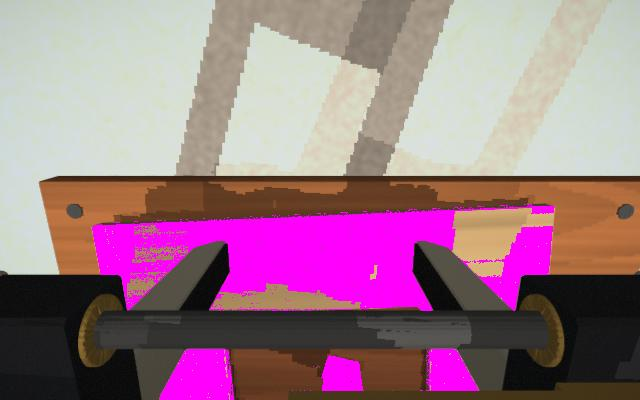

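The template hasn't moved: its plane is the same as before and the near edge is still at x≈452. So the fingertips passed above it, and the open tips must sit higher than the shut TCP. I'll measure where they are.

```bash
python3 - <<'E'
from h import *
p=env.grab_frame('wrist')
for px in [(205,243),(215,243),(222,244),(226,244),(227,250),(226,260),(215,250),(205,262),(418,243),(425,243),(435,245),(420,260),(440,260)]:
    print(px,pt(p,px).round(1))
im=p['frame'][200:320,120:500]; cv2.imwrite('pics/tip.png',cv2.cvtColor(cv2.resize(im,(760,240)),cv2.COLOR_RGB2BGR))
s=env.grab_frame('scene')
M=Ro.from_quat(env.read_state()['ee_rot']).as_matrix(); T=np.array(env.read_state()['tool_pos'])
for dz in (0,12): print([ (proj(s,T+M@[-dz,0,k*55])-[200,160])*3.6 for k in (-1,1)])
E
```

```text
(205, 243) [ 473.  -149.    44.4]
(215, 243) [ 457.6 -133.1   78.3]
(222, 244) [ 457.9 -129.7   78.3]
(226, 244) [ 458.6 -128.3   76.3]
(227, 250) [ 461.7 -127.7   76.6]
(226, 260) [ 465.7 -127.4   79.6]
(215, 250) [ 457.2 -130.6   87.2]
(205, 262) [ 456.9 -130.9  100.8]
(418, 243) [450.7 -33.6  76.3]
(425, 243) [449.7 -30.9  78.3]
(435, 245) [449.1 -27.   81.4]
(420, 260) [454.8 -34.9  87.4]
(440, 260) [449.5 -29.7  97.6]
[array([228.64800749, 150.01205288]), array([347.69830419, 101.20218183])]
[array([227.39146554, 140.89696875]), array([347.25547798,  91.97952608])]
```

View pics/tip.png

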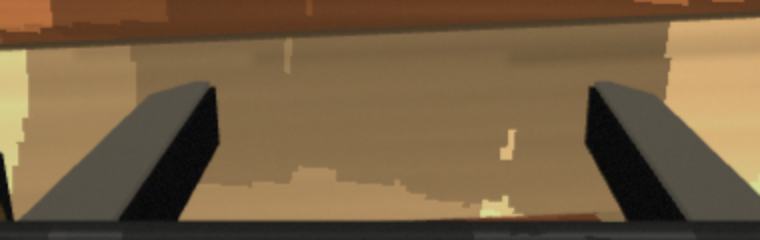

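```bash
python3 -m handwheel '[[-4,2,0,0,0,0,100],[0,2,0,0,0,0,60],[0,0,0,0,0,0,40],[0,0,0,0,0,0,40],[0,0,0,0,0,0,40]]'; python3 fx.py
python3 - <<'E'
from h import *
p=env.grab_frame('wrist'); save(p,'w4')
E
```

```text
time_s: 8.65
tool_pos: [422.4, -84.0, 76.0]
ee_rot: [0.523, -0.479, -0.514, -0.483]
wrist_force: [0.8, -0.5, -0.7]
gripper_width: 0.618
t 8.65 fixture xyz -165.3 -16.5 76.0 tool z yaw vs fix y -0.0006 x [ 0.012 -0.005 -1.   ] F [ 0.8 -0.5 -0.7] q6 -1.96
```

View pics/w4.png

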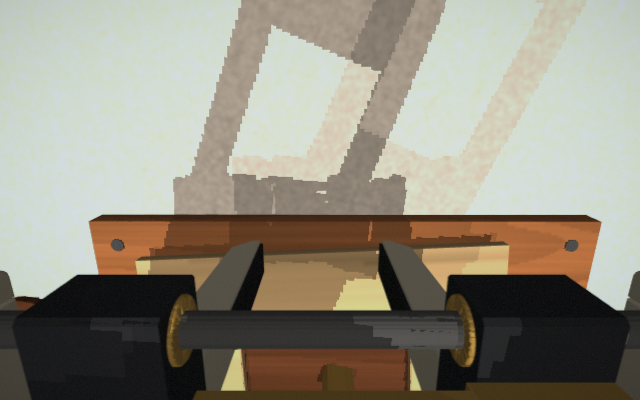

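```bash
cat > tip.py <<'E'
from h import *
p=env.grab_frame('wrist'); s=env.read_state(); T=np.array(s['tool_pos']); M=Ro.from_quat(s['ee_rot']).as_matrix()
print('width',s['gripper_width'],'TCP',T.round(1),'TCP px',proj(p,T).round(1))
K,R,t=map(np.array,(p['mtx'],p['R'],p['t']))
v,u=np.mgrid[0:310,0:640]; D=p['depth'][:310]
W=(np.stack([(u-K[0,2])/K[0,0]*D,(v-K[1,2])/K[1,1]*D,D],-1)-t)@R
L=(W-T)@M   # tool coords
m=(D>0)&(abs(L[...,1])<16)&(abs(L[...,2])<70)&(L[...,0]<10)&(W[...,2]>T[2]-6)&(W[...,2]>55)
for sgn in (-1,1):
    q=L[m&(np.sign(L[...,2])==sgn)]
    if len(q): print(sgn,len(q),'toolx max pct',np.percentile(q[:,0],[90,97,99,100]).round(1),'y',np.percentile(q[:,1],[1,50,99]).round(1),'z',np.percentile(q[:,2],[1,50,99]).round(1))
E
python3 tip.py; python3 -m handwheel '[[0,0,0,0,0,0,0],[0,0,0,0,0,0,0],[0,0,0,0,0,0,0],[0,0,0,0,0,0,0],[0,0,0,0,0,0,0]]'; python3 tip.py;python3 - <<'E'
from h import *
p=env.grab_frame('wrist'); save(p,'w5')
E
```

```text
width 0.5330054989249658 TCP [422.3 -83.9  76. ] TCP px [320.5 230.6]
-1 3204 toolx max pct [-50.5 -43.7 -41.1 -38.8] y [-6.7  8.8  9.6] z [-41.8 -31.5 -26.6]
1 3195 toolx max pct [-50.5 -43.8 -41.2 -38.9] y [-6.6  8.9  9.7] z [26.6 31.6 41.9]
time_s: 9.38
tool_pos: [422.4, -83.8, 75.5]
ee_rot: [0.522, -0.479, -0.515, -0.482]
wrist_force: [-0.8, -0.8, -0.1]
gripper_width: 0.016
width 0.009048272201015622 TCP [422.4 -83.8  75.5] TCP px [320.4 230.8]
-1 1276 toolx max pct [-47.7 -43.2 -40.8 -39.1] y [7.2 9.  9.8] z [-15.7  -6.4  -0.8]
1 1274 toolx max pct [-47.5 -42.9 -40.7 -38.9] y [7.2 9.  9.8] z [ 1.   6.5 15.8]
```

View pics/w5.png

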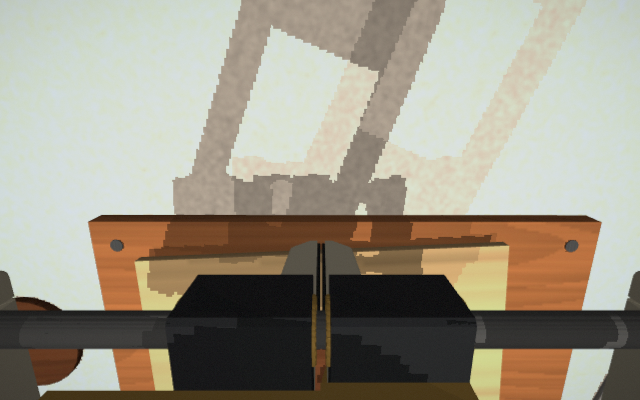

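The fingers measure about 39 mm shorter than the stated TCP in the wrist depth, the scene view agrees, and they passed over the plate untouched. I'll treat the tips as about 39 mm behind the TCP and confirm with a guarded descent short of the board edge.

```bash
python3 -m handwheel '[[0,1.3,0,0,-0.005,0.012,100],[2.5,0,0,0,0,0,100],[1.5,0,0,0,0,0,100],[1,0,0,0,0,0,100],[0.5,0,0,0,0,0,100],[0,0,0,0,0,0,100]]'; python3 fx.py; python3 tip.py
python3 - <<'E'
from h import *
p=env.grab_frame('scene'); im=p['frame'][160:310,200:420]; cv2.imwrite('pics/s4.png',cv2.cvtColor(cv2.resize(im,(792,540),interpolation=cv2.INTER_CUBIC),cv2.COLOR_RGB2BGR))
E
```

```text
time_s: 10.22
tool_pos: [407.6, -85.2, 19.4]
ee_rot: [-0.518, 0.482, 0.519, 0.48]
wrist_force: [-0.1, -0.4, -0.2]
gripper_width: 0.605
t 10.225 fixture xyz -180.1 -16.6 19.4 tool z yaw vs fix y -0.0002 x [-0.003  0.    -1.   ] F [-0.1 -0.4 -0.2] q6 -1.97
width 0.6414381120979291 TCP [407.9 -85.2  19.7] TCP px [320.3 231.3]
-1 3262 toolx max pct [-50.1 -43.4 -40.8 -37.3] y [-6.5  9.1  9.9] z [-43.  -32.6 -27.6]
1 3262 toolx max pct [-50.3 -43.3 -40.7 -38.2] y [-6.4  9.1 10. ] z [27.9 32.8 43.3]
```

View pics/s4.png

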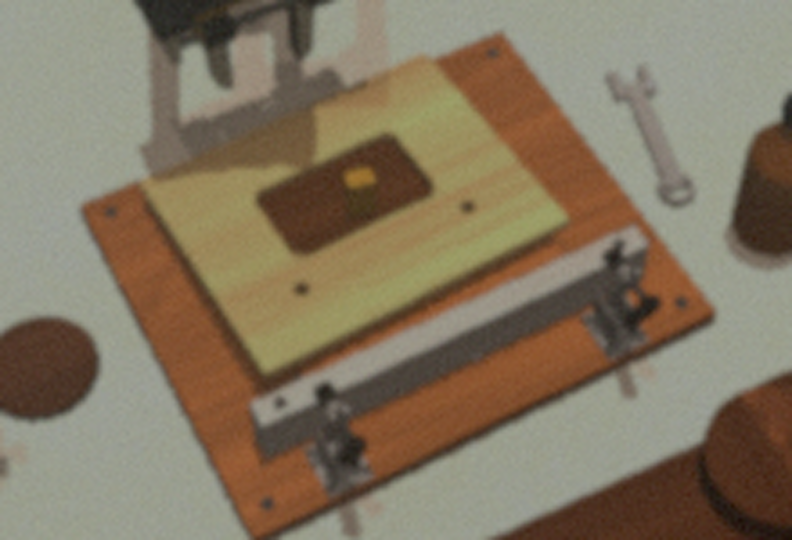

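```bash
python3 -m handwheel '[[1,0,0,0,0,0,100],[0.7,0,0,0,0,0,100],[0,0,0,0,0,0,100]]'; python3 fx.py; python3 -m handwheel '[[0.6,0,0,0,0,0,100],[0.5,0,0,0,0,0,100],[0,0,0,0,0,0,100]]'; python3 fx.py; python3 b.py w6
```

```text
time_s: 10.7
tool_pos: [408.7, -85.5, 2.4]
ee_rot: [-0.519, 0.481, 0.519, 0.48]
wrist_force: [0.0, -0.7, 0.5]
gripper_width: 0.987
t 10.7 fixture xyz -179.1 -17.0 2.4 tool z yaw vs fix y 0.0 x [-0.001 -0.001 -1.   ] F [ 0.  -0.7  0.5] q6 -1.97
time_s: 11.08
tool_pos: [408.7, -85.5, -9.4]
ee_rot: [-0.518, 0.481, 0.519, 0.48]
wrist_force: [0.3, 0.1, 1.1]
gripper_width: 0.999
t 11.075 fixture xyz -179.1 -17.0 -9.4 tool z yaw vs fix y 0.0001 x [-0.001 -0.001 -1.   ] F [0.3 0.1 1.1] q6 -1.97
11.075 [408.7 -85.5  -9.4] [0.3 0.1 1.1]
[[-0.001 -0.997 -0.075]
 [-0.001 -0.075  0.997]
 [-1.     0.001 -0.001]]
cam at [335. -91. 196.] axis [ 0.27  0.02 -0.96]
home []
fence []
near_edge [(array([321.5, 339. ]), 0.73, array([381.6, -87.2, 131.7]))]
hole_left []
hole_right []
pin_left []
pin_right []
setup_block []
template []
```

View pics/w6.png

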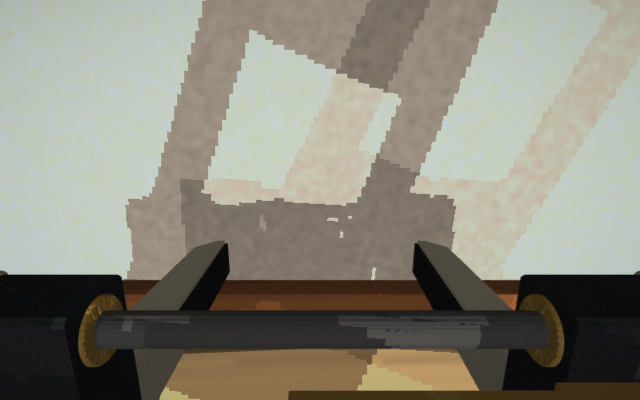

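No contact with the TCP at −9 mm confirms the tips stand about 39 mm higher, near 30 mm. Next I'll advance to just short of the edge.

```bash
python3 -m handwheel '[[0.2,-0.8,0,0,0,0,100],[0.1,-0.8,0,0,0,0,100],[0.1,-0.6,0,0,0,0,100],[0,-0.3,0,0,0,0,100],[0,0,0,0,0,0,100]]'; python3 fx.py
```

```text
time_s: 12.2
tool_pos: [436.4, -83.6, -13.0]
ee_rot: [0.519, -0.481, -0.518, -0.481]
wrist_force: [-0.3, -0.6, -0.5]
gripper_width: 1.0
t 12.2 fixture xyz -151.3 -17.2 -13.0 tool z yaw vs fix y 0.0002 x [ 0.    -0.001 -1.   ] F [-0.3 -0.6 -0.5] q6 -1.95
```

```bash
python3 -m handwheel '[[-0.1,-0.4,0,0,0,0,100],[0,-0.4,0,0,0,0,100],[0,-0.4,0,0,0,0,100]]'; python3 fx.py; python3 -m handwheel '[[0,-0.4,0,0,0,0,100],[0,-0.3,0,0,0,0,100],[0,-0.2,0,0,0,0,100],[0,0,0,0,0,0,100]]'; python3 fx.py; python3 d.py wrist scene; python3 - <<'E'
from h import *
p=env.grab_frame('wrist'); save(p,'w7')
p=env.grab_frame('scene'); im=p['frame'][160:310,200:420]; cv2.imwrite('pics/s7.png',cv2.cvtColor(cv2.resize(im,(792,540),interpolation=cv2.INTER_CUBIC),cv2.COLOR_RGB2BGR))
E
```

```text
time_s: 12.58
tool_pos: [446.5, -82.2, -12.5]
ee_rot: [-0.518, 0.482, 0.52, 0.479]
wrist_force: [-6.5, 0.7, 5.4]
gripper_width: 1.0
t 12.575 fixture xyz -141.1 -16.6 -12.5 tool z yaw vs fix y 0.0009 x [-0.004 -0.    -1.   ] F [-6.5  0.7  5.4] q6 -1.94
time_s: 13.08
tool_pos: [452.1, -81.3, -12.7]
ee_rot: [-0.516, 0.483, 0.522, 0.477]
wrist_force: [-0.4, -0.7, 1.6]
gripper_width: 1.0
t 13.075 fixture xyz -135.5 -16.2 -12.7 tool z yaw vs fix y 0.0018 x [-0.013  0.    -1.   ] F [-0.4 -0.7  1.6] q6 -1.93
wrist plane [7.7000e-02 6.0000e-03 8.6075e+00] 9942 sd 0.6 tilt 0.077 z at near edge 43.0 z at x=560 51.3 bounds [ 455. -172.   42.] [525.  11.  49.]
scene plane [7.6400e-02 5.2000e-03 7.4885e+00] 4726 sd 2.14 tilt 0.077 z at near edge 41.7 z at x=560 49.9 bounds [ 455. -214.   38.] [696.  72.  64.]
```

View pics/w7.png

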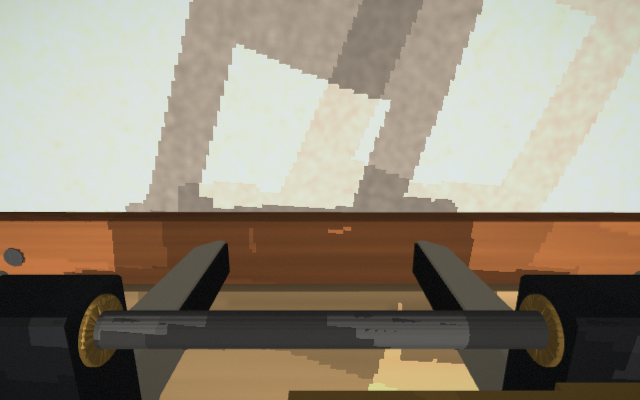

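View pics/s7.png

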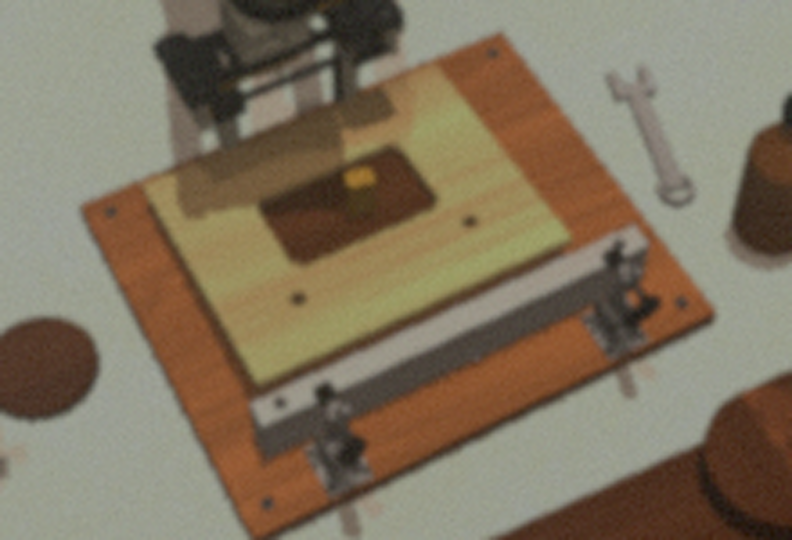

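Contact was made at about 6 N. The template slid and squared up: the near edge at row ~287 is parallel to the board edge, and in the scene the far edge now runs along the fence. I'll push a bit further, then go round to the right end for a sideways two-finger push.

```bash
python3 -m handwheel '[[0,-0.3,0,0,0,-0.013,100],[0,-0.2,0,0,0,0,100],[0,0,0,0,0,0,100]]'; python3 fx.py; python3 -m handwheel '[[0,1.5,0,0,0,0,100],[0,1.5,0,0,0,0,100],[-3,0.5,0,0,0,0,100],[-5,0,0,0,0,0,100],[0,-3.6,-4.3,0,0,0,100],[0,-3.6,-4.3,0,0,0,100],[0,-3.6,-4.3,0,0,0,100],[0,-3.6,-4.3,0,0,0,100],[0,0,0,0.175,0,0,100],[0,0,0,0.175,0,0,100],[0,0,0,0.175,0,0,100],[0,0,0,0.175,0,0,100],[0,0,0,0.175,0,0,100],[0,0,0,0.175,0,0,100],[0,0,0,0.175,0,0,100],[0,0,0,0.175,0,0,100],[0,0,0,0.17,0,0,100],[0,0,0,0,0,0,100]]'; python3 fx.py; python3 b.py w8
```

```text
time_s: 13.65
tool_pos: [455.4, -81.0, -13.0]
ee_rot: [-0.518, 0.481, 0.52, 0.48]
wrist_force: [-1.4, 0.1, 1.7]
gripper_width: 1.001
t 13.65 fixture xyz -132.2 -16.1 -13.0 tool z yaw vs fix y 0.0019 x [-0.002  0.001 -1.   ] F [-1.4  0.1  1.7] q6 -1.94
time_s: 15.9
tool_pos: [594.4, -252.4, 73.4]
ee_rot: [-0.012, 0.697, 0.008, 0.717]
wrist_force: [0.1, -0.5, -0.4]
gripper_width: 1.0
t 15.9 fixture xyz -6.5 -197.5 73.4 tool z yaw vs fix y -1.6178 x [ 0.03  -0.005 -1.   ] F [ 0.1 -0.5 -0.4] q6 -0.52
15.9 [ 594.4 -252.4   73.4] [ 0.1 -0.5 -0.4]
[[ 0.03  -0.028  0.999]
 [-0.005  1.     0.028]
 [-1.    -0.006  0.029]]
cam at [ 586. -177.  278.] axis [ 0.04 -0.27 -0.96]
home []
fence []
near_edge []
hole_left [(array([295.4, 293.5]), 0.51, array([ 577.2, -333.1,    8.2]))]
hole_right [(array([391.4,  46.5]), 0.63, array([ 636.5, -142.2,   37.5])), (array([294. , 291.8]), 0.33, array([ 576. , -331.4,    8.5]))]
pin_left []
pin_right []
setup_block []
template []
```

View pics/w8.png

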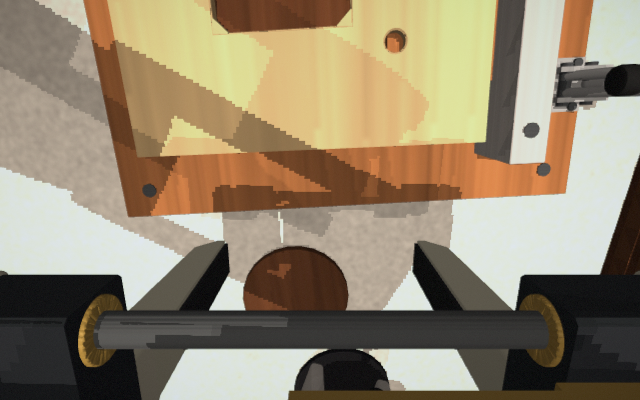

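The view from the right shows the right hole at (396,41), the right end edge from (137,157) to (488,143), and the far edge parallel to the fence. I'll compute the template pose from these.

```bash
python3 - <<'E'
from h import *
p=env.grab_frame('wrist')
def fx(X):
    r=X-np.array([586,-55,0]); y=.0755
    return np.array([r[0]*np.cos(y)+r[1]*np.sin(y),-r[0]*np.sin(y)+r[1]*np.cos(y),X[2]]).round(1)
for n,a,z in [('hole R',(396,41),59),('end near',(137,157),43),('end far',(488,143),62),('far edge top',(497,2),62),('fence a',(527,3),68),('fence b',(511,162),68),('board nearR',(128,216),18),('board farR',(566,193),18)]:
    print(n,fx(pt(p,a,z)), fx(pt(p,a)))
im=p['frame'][0:220,80:600]; cv2.imwrite('pics/w8c.png',cv2.cvtColor(cv2.resize(im,(780,330),interpolation=cv2.INTER_CUBIC),cv2.COLOR_RGB2BGR))
E
python3 d.py wrist
```

```text
hole R [ 41.3 -90.7  59. ] [ 46.3 -87.6  37.4]
end near [-123.6 -150.8   43. ] [-135.9 -154.    17.9]
end far [  97.5 -150.7   62. ] [ 109.  -153.9   38.6]
far edge top [ 96.1 -73.7  62. ] [108.1 -68.3  37.5]
fence a [109.5 -76.2  68. ] [109.8 -76.1  67.4]
fence b [ 109.5 -162.    68. ] [ 110.1 -162.2   66.9]
board nearR [-150.8 -197.8   18. ] [-161.  -203.3   -0.8]
board farR [ 182.9 -197.9   18. ] [ 196.4 -203.3   -0.4]
wrist plane [7.4900e-02 5.5000e-03 9.7101e+00] 36912 sd 0.69 tilt 0.075 z at near edge 43.2 z at x=560 51.3 bounds [ 468. -214.   42.] [ 694. -120.   62.]
```

View pics/w8c.png

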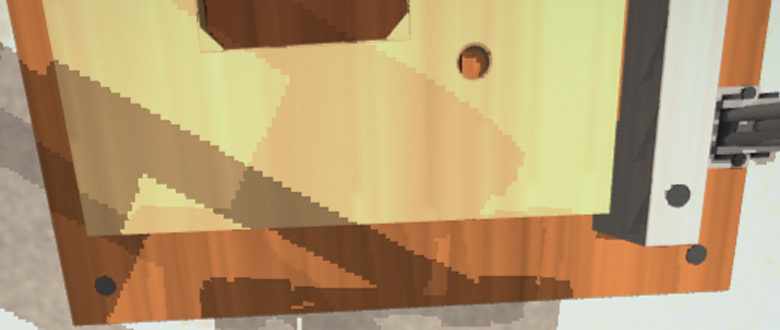

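```bash
python3 -m handwheel '[[0,0,0,-0.047,0.03,0.005,100],[4,0,0,0,0,0,100],[2.5,0,0,0,0,0,100],[1,0,0,0,0,0,100],[0.5,0,0,0,0,0,100],[0,0,0,0,0,0,100]]'; python3 fx.py
```

```text
time_s: 17.25
tool_pos: [595.6, -253.4, -6.1]
ee_rot: [-0.028, 0.706, 0.026, 0.707]
wrist_force: [-0.2, 0.5, 0.5]
gripper_width: 1.005
t 17.25 fixture xyz -5.4 -198.6 -6.1 tool z yaw vs fix y -1.5689 x [ 0.001 -0.003 -1.   ] F [-0.2  0.5  0.5] q6 -0.56
```

```bash
python3 -m handwheel '[[0.4,1,-0.3,0,0,0,100],[0.1,1,0,0,0,0,100],[0,0.8,0,0,0,0,100],[0,0,0,0,0,0,100]]'; python3 fx.py; python3 -m handwheel '[[0,0.4,0,0,0,0,100],[0,0.4,0,0,0,0,100],[0,0,0,0,0,0,100]]'; python3 fx.py
```

```text
time_s: 17.75
tool_pos: [591.8, -224.0, -8.8]
ee_rot: [-0.029, 0.705, 0.026, 0.708]
wrist_force: [-0.5, -0.4, 0.8]
gripper_width: 0.997
t 17.75 fixture xyz -7.0 -168.9 -8.8 tool z yaw vs fix y -1.5684 x [ 0.005 -0.005 -1.   ] F [-0.5 -0.4  0.8] q6 -0.52
time_s: 18.12
tool_pos: [591.5, -215.7, -8.5]
ee_rot: [-0.029, 0.705, 0.026, 0.708]
wrist_force: [-0.4, -0.1, -0.5]
gripper_width: 1.002
t 18.125 fixture xyz -6.7 -160.6 -8.5 tool z yaw vs fix y -1.5683 x [ 0.005 -0.005 -1.   ] F [-0.4 -0.1 -0.5] q6 -0.51
```

```bash
python3 -m handwheel '[[0.2,0.4,0,0,0,0,100],[0,0.4,0,0,0,0,100],[0,0.3,0,0,0,0,100],[0,0,0,0,0,0,100]]'; python3 fx.py; python3 -m handwheel '[[0,0.2,0,0,0,0,100],[0,0,0,0,0,0,100]]'; python3 fx.py; python3 b.py w9
```

```text
time_s: 18.62
tool_pos: [591.2, -205.8, -9.9]
ee_rot: [-0.03, 0.704, 0.025, 0.709]
wrist_force: [-0.3, -0.9, 1.6]
gripper_width: 1.002
t 18.625 fixture xyz -6.2 -150.8 -9.9 tool z yaw vs fix y -1.5689 x [ 0.007 -0.007 -1.   ] F [-0.3 -0.9  1.6] q6 -0.49
time_s: 18.88
tool_pos: [591.0, -203.7, -9.9]
ee_rot: [-0.03, 0.704, 0.025, 0.709]
wrist_force: [0.6, -1.9, 1.0]
gripper_width: 1.001
t 18.875 fixture xyz -6.2 -148.6 -9.9 tool z yaw vs fix y -1.5689 x [ 0.007 -0.007 -1.   ] F [ 0.6 -1.9  1. ] q6 -0.49
18.875 [ 591.  -203.7   -9.9] [ 0.6 -1.9  1. ]
[[ 0.007 -0.077  0.997]
 [-0.007  0.997  0.077]
 [-1.    -0.008  0.006]]
cam at [ 584. -128.  195.] axis [ 0.03 -0.27 -0.96]
home []
fence []
near_edge []
hole_left []
hole_right [(array([443.7, 117.3]), 0.8, array([ 638. , -130.4,   37.5]))]
pin_left []
pin_right []
setup_block []
template []
```

View pics/w9.png

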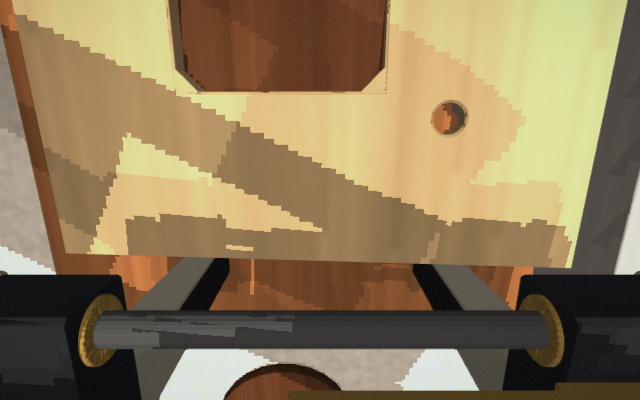

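```bash
cat > e.py <<'E'
from h import *
import sys
p=env.grab_frame('wrist')
def fx(X):
    r=X-np.array([586,-55,0]); y=.0755
    return np.array([r[0]*np.cos(y)+r[1]*np.sin(y),-r[0]*np.sin(y)+r[1]*np.cos(y),X[2]]).round(1)
for a in sys.argv[1:]:
    u,v,z=map(float,a.split(',')); print(a,fx(pt(p,(u,v),z)))
E
python3 e.py 449,118,59 66,252,43 572,268,62 632,0,62; python3 - <<'E'
from h import *
p=env.grab_frame('wrist'); im=p['frame'][80:160,400:500]; cv2.imwrite('pics/w9c.png',cv2.cvtColor(cv2.resize(im,(600,480),interpolation=cv2.INTER_CUBIC),cv2.COLOR_RGB2BGR))
E
```

```text
449,118,59 [ 40.6 -78.5  59. ]
66,252,43 [-123.2 -139.3   43. ]
572,268,62 [  96. -138.   62.]
632,0,62 [ 96.7 -40.   62. ]
```

View pics/w9c.png

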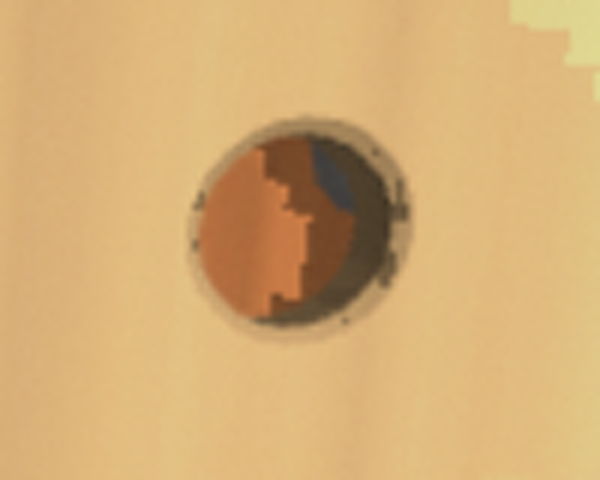

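```bash
python3 e.py 455.3,110,39 455.3,110,42 455.3,110,45 458,114,42 453,106,42
```

```text
455.3,110,39 [ 50.1 -76.2  39. ]
455.3,110,42 [ 49.  -76.1  42. ]
455.3,110,45 [ 47.9 -76.   45. ]
458,114,42 [ 50.3 -77.7  42. ]
453,106,42 [ 47.9 -74.5  42. ]
```

```bash
python3 -m handwheel '[[0,0.3,0,0,0,0,100],[0,0.2,0,0,0,0,100],[0,0,0,0,0,0,100]]'; python3 fx.py;  python3 - <<'E'
from h import *
p=env.grab_frame('wrist'); save(p,'w10'); im=p['frame'][30:230,350:550]; cv2.imwrite('pics/w10c.png',cv2.cvtColor(cv2.resize(im,(600,600),interpolation=cv2.INTER_CUBIC),cv2.COLOR_RGB2BGR))
print(env.spot_point('hole_right',p)[:1])
E
```

```text
time_s: 19.9
tool_pos: [590.5, -199.1, -9.9]
ee_rot: [-0.03, 0.704, 0.024, 0.709]
wrist_force: [-0.2, -1.4, -0.3]
gripper_width: 1.003
t 19.9 fixture xyz -6.4 -144.1 -9.9 tool z yaw vs fix y -1.5692 x [ 0.007 -0.008 -1.   ] F [-0.2 -1.4 -0.3] q6 -0.48
[{'pixel': [442.8, 118.9], 'conf': 0.78}]
```

View pics/w10c.png

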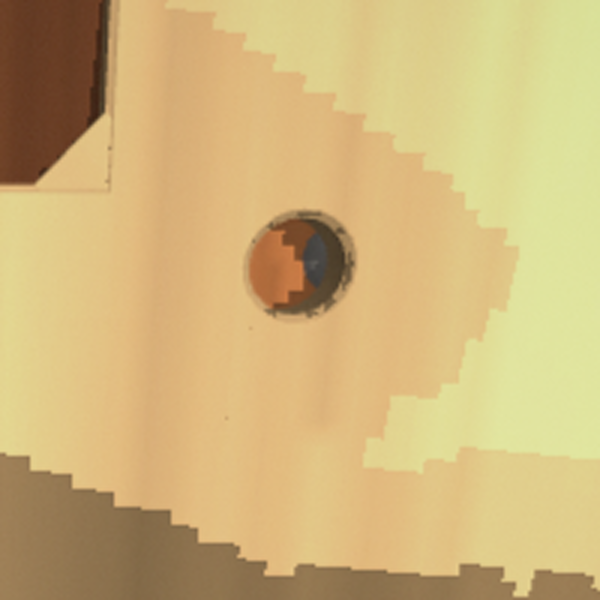

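The right pin now shows through the hole as a symmetric grey arc around row 258 of the crop, against the hole centre at row 264. The template is therefore aligned along the fence to about 1 mm. I'll check the numbers, then go back for the final push towards the fence.

```bash
python3 e.py 450,118,59 455,116,42 66,254,43 572,268,62
```

```text
450,118,59 [ 41.  -73.9  59. ]
455,116,42 [ 49.1 -73.8  42. ]
66,254,43 [-123.4 -135.6   43. ]
572,268,62 [  96.1 -133.4   62. ]
```

```bash
python3 -m handwheel '[[0,-1.2,0,0,0,0,100],[0,-1.2,0,0,0,0,100],[-4,0,0,0,0,0,100],[-5,0,0,0,0,0,100],[0,4.2,-4.2,0,0,0,100],[0,4.2,-4.2,0,0,0,100],[0,4.2,-4.2,0,0,0,100],[0,4.2,-4.2,0,0,0,100],[0,0,0,-0.175,0,0,100],[0,0,0,-0.175,0,0,100],[0,0,0,-0.175,0,0,100],[0,0,0,-0.175,0,0,100],[0,0,0,-0.175,0,0,100],[0,0,0,-0.175,0,0,100],[0,0,0,-0.175,0,0,100],[0,0,0,-0.175,0,0,100],[0,0,0,-0.13,0,0,100],[0,0,0,0,0,0,100]]'; python3 fx.py; python3 b.py w11
```

```text
time_s: 22.3
tool_pos: [410.6, -76.7, 84.7]
ee_rot: [0.525, -0.48, -0.512, -0.482]
wrist_force: [0.5, -0.5, -0.2]
gripper_width: 1.003
t 22.3 fixture xyz -176.5 -8.4 84.7 tool z yaw vs fix y -0.0006 x [ 0.016 -0.01  -1.   ] F [ 0.5 -0.5 -0.2] q6 -1.95
22.3 [410.6 -76.7  84.7] [ 0.5 -0.5 -0.2]
[[ 0.016 -0.997 -0.075]
 [-0.01  -0.075  0.997]
 [-1.    -0.015 -0.012]]
cam at [333. -80. 289.] axis [ 0.28  0.01 -0.96]
home []
fence []
near_edge [(array([332. , 274.9]), 0.96, array([463.8, -64.2,  38.5]))]
hole_left [(array([326.8, 378. ]), 0.64, array([552. , -61.2,  48.7]))]
hole_right []
pin_left []
pin_right []
setup_block [(array([328.9, 377.8]), 0.92, array([552.3, -59.4,  47.9]))]
template []
```

View pics/w11.png

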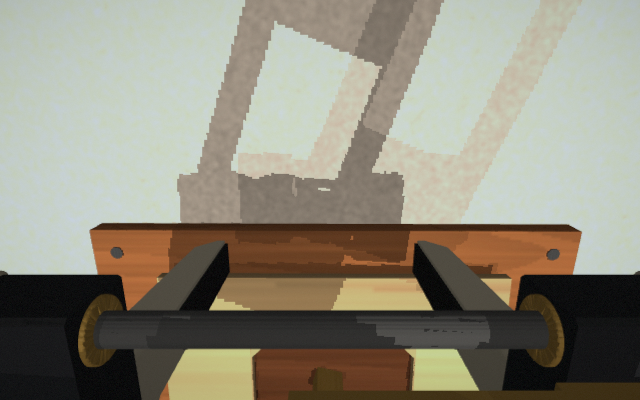

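```bash
python3 -m handwheel '[[1,0,0.8,0,-0.01,0.016,100],[4,0,0,0,0,0,100],[3,0,0,0,0,0,100],[1,0,0,0,0,0,100],[0.4,0,0,0,0,0,100],[0,0,0,0,0,0,100]]'; python3 fx.py
```

```text
time_s: 23.55
tool_pos: [410.4, -66.3, -12.7]
ee_rot: [-0.518, 0.481, 0.519, 0.48]
wrist_force: [1.1, 0.7, -0.5]
gripper_width: 1.001
t 23.55 fixture xyz -175.9 2.0 -12.7 tool z yaw vs fix y -0.0 x [-0.003  0.    -1.   ] F [ 1.1  0.7 -0.5] q6 -1.93
```

```bash
python3 -m handwheel '[[0,-1,0,0,0,0,100],[0,-1,0,0,0,0,100],[0,-1,0,0,0,0,100],[0,-0.6,0,0,0,0,100],[0,0,0,0,0,0,100]]'; python3 fx.py
```

```text
time_s: 24.18
tool_pos: [452.3, -64.1, -9.7]
ee_rot: [0.52, -0.48, -0.517, -0.481]
wrist_force: [0.7, 0.2, 0.2]
gripper_width: 1.004
t 24.175 fixture xyz -134.0 1.0 -9.7 tool z yaw vs fix y -0.0001 x [ 0.003 -0.001 -1.   ] F [0.7 0.2 0.2] q6 -1.9
```

```bash
python3 -m handwheel '[[0.2,-0.4,0,0,0,0,100],[0,-0.3,0,0,0,0,100],[0,0,0,0,0,0,100]]'; python3 fx.py;python3 -m handwheel '[[0,-0.3,0,0,0,0,100],[0,-0.1,0,0,0,0,100],[0,0,0,0,0,0,100]]'; python3 fx.py; python3 d.py scene wrist;  python3 - <<'E'
from h import *
p=env.grab_frame('scene'); im=p['frame'][160:310,200:420]; cv2.imwrite('pics/s12.png',cv2.cvtColor(cv2.resize(im,(792,540),interpolation=cv2.INTER_CUBIC),cv2.COLOR_RGB2BGR))
E
```

```text
time_s: 24.55
tool_pos: [456.6, -63.5, -12.7]
ee_rot: [-0.518, 0.482, 0.519, 0.48]
wrist_force: [0.7, -0.5, 0.2]
gripper_width: 1.0
t 24.55 fixture xyz -129.7 1.3 -12.7 tool z yaw vs fix y 0.0 x [-0.003 -0.001 -1.   ] F [ 0.7 -0.5  0.2] q6 -1.89
time_s: 24.92
tool_pos: [458.5, -63.2, -13.4]
ee_rot: [-0.517, 0.483, 0.52, 0.479]
wrist_force: [-1.0, -0.1, 0.2]
gripper_width: 0.998
t 24.925 fixture xyz -127.8 1.4 -13.4 tool z yaw vs fix y -0.0002 x [-0.007 -0.001 -1.   ] F [-1.  -0.1  0.2] q6 -1.89
scene plane [7.6500e-02 5.4000e-03 7.3884e+00] 4716 sd 2.09 tilt 0.077 z at near edge 41.6 z at x=560 49.9 bounds [ 465. -197.   39.] [700.  87.  64.]
wrist plane [7.7000e-02 5.4000e-03 8.5203e+00] 8870 sd 0.6 tilt 0.077 z at near edge 42.9 z at x=560 51.3 bounds [ 461. -153.   42.] [529.  29.  50.]
```

View pics/s12.png

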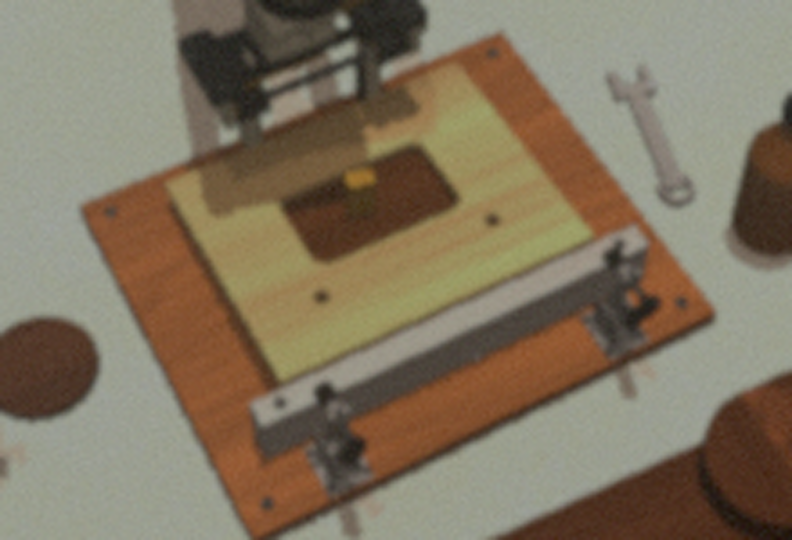

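Level with the fence and still riding on the pins (tilt 0.077), with about 8 mm to go. I'll keep pushing.

```bash
python3 -m handwheel '[[-0.1,-0.4,0,0,0,-0.007,100],[0,-0.3,0,0,0,0,100],[0,0,0,0,0,0,100]]'; python3 fx.py;python3 -m handwheel '[[0,-0.3,0,0,0,0,100],[0,-0.2,0,0,0,0,100],[0,0,0,0,0,0,100]]'; python3 fx.py; python3 d.py wrist
```

```text
time_s: 25.45
tool_pos: [466.1, -62.5, -12.5]
ee_rot: [0.519, -0.481, -0.518, -0.481]
wrist_force: [-2.3, -0.9, -0.3]
gripper_width: 1.006
t 25.45 fixture xyz -120.2 1.5 -12.5 tool z yaw vs fix y -0.0001 x [ 0.001 -0.    -1.   ] F [-2.3 -0.9 -0.3] q6 -1.89
time_s: 25.82
tool_pos: [465.6, -62.6, -12.9]
ee_rot: [-0.516, 0.484, 0.521, 0.478]
wrist_force: [-0.6, -0.8, 0.7]
gripper_width: 1.001
t 25.825 fixture xyz -120.7 1.5 -12.9 tool z yaw vs fix y 0.0001 x [-0.011 -0.    -1.   ] F [-0.6 -0.8  0.7] q6 -1.89
wrist plane [ 5.30000e-03 -1.00000e-04  4.36558e+01] 8914 sd 0.66 tilt 0.005 z at near edge 46.0 z at x=560 46.6 bounds [ 468. -151.   44.] [540.  28.  48.]
```

The plane reading has flipped to tilt 0.005 with the top at 46.6 mm, so the template has dropped onto the pins. I'll withdraw the hand and inspect.

```bash
python3 -m handwheel '[[0,1.2,0,0,0,0.011,100],[0,1.2,0,0,0,0,100],[0,1,0,0,0,0,100],[-5,0,0,0,0,0,100],[-5,0,0,0,0,0,100],[-5,-5,0,0,0,0,100],[-5,-5,0,0,0,0,100],[-4,-5,0,0,0,0,100],[0,0,0,0,0,0,100]]'; python3 fx.py; python3 d.py wrist scene; python3 b.py w13; python3 - <<'E'
from h import *
im=cv2.imread('pics/w13.png')[40:330,150:500]; cv2.imwrite('pics/w13c.png',cv2.resize(im,(700,580),interpolation=cv2.INTER_CUBIC))
p=env.grab_frame('scene'); im=p['frame'][160:310,200:420]; cv2.imwrite('pics/s13.png',cv2.cvtColor(cv2.resize(im,(792,540),interpolation=cv2.INTER_CUBIC),cv2.COLOR_RGB2BGR))
E
```

```text
time_s: 27.0
tool_pos: [570.2, -54.3, 216.5]
ee_rot: [-0.513, 0.486, 0.524, 0.476]
wrist_force: [-0.5, -0.5, -0.2]
gripper_width: 0.997
t 27.0 fixture xyz -15.7 1.9 216.5 tool z yaw vs fix y -0.0012 x [-0.022 -0.    -1.   ] F [-0.5 -0.5 -0.2] q6 -1.83
wrist plane [-7.0000e-04  1.0000e-04  4.6806e+01] 30062 sd 0.75 tilt 0.001 z at near edge 46.5 z at x=560 46.4 bounds [ 466. -196.   44.] [704.  85.  49.]
scene plane [ 2.40000e-03 -3.00000e-04  4.39362e+01] 4427 sd 2.2 tilt 0.002 z at near edge 45.0 z at x=560 45.3 bounds [ 471. -195.   39.] [697.  87.  51.]
27.1 [566.3 -54.2 213.3] [-0.3 -0.2 -0.9]
[[-0.028 -0.997 -0.074]
 [ 0.    -0.074  0.997]
 [-1.     0.028  0.003]]
cam at [498. -60. 420.] axis [ 0.24  0.02 -0.97]
home [(array([318. , 193.7]), 0.68, array([582.1, -55.3,  37.4]))]
fence [(array([322.7, 298.2]), 0.81, array([694.6, -41.8,  61.7]))]
near_edge [(array([320. ,  91.7]), 0.6, array([475.6, -61. ,  44.8]))]
hole_left [(array([383.5, 244.6]), 0.72, array([632.6,  21.4,  46.3])), (array([316.9,  92.4]), 0.27, array([476.6, -64.1,  45.1]))]
hole_right [(array([254.5, 245. ]), 0.79, array([ 643.5, -121.6,   46.4]))]
pin_left [(array([388.5, 247.7]), 0.97, array([636.2,  27.6,  45.2]))]
pin_right [(array([251.9, 240.5]), 0.96, array([ 638.3, -124.5,   46.7]))]
setup_block [(array([313.5, 175.3]), 0.77, array([555.4, -61.5,  77.5])), (array([318.2,  96.2]), 0.71, array([480.2, -62.5,  46.5]))]
template []
```

View pics/w13c.png

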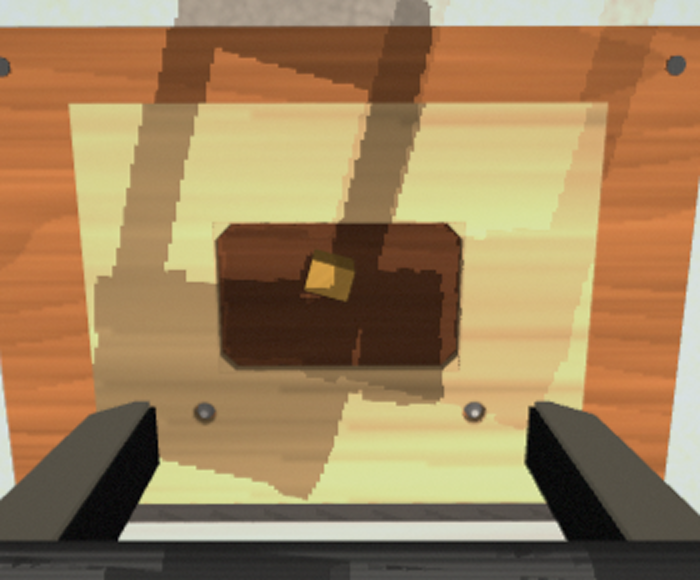

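View pics/s13.png

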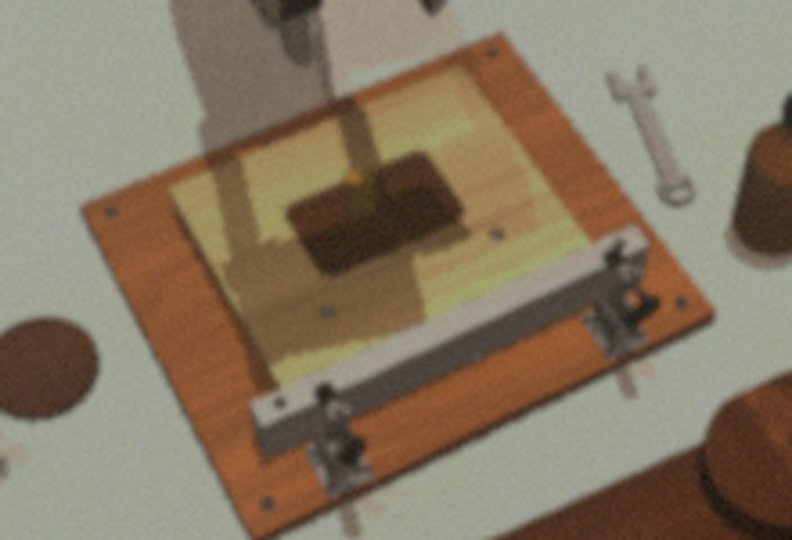

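Both pins show bright in their holes, at crop pixels (204,412) and (474,411). The plate is level (tilt 0.001) with its top at 46.5 mm against the nominal 47, and the block and everything else are in place. I'll let the arm settle and hand in.

```bash
python3 -m handwheel '[[-2,0,0,0,0,0,100],[0,0,0,0,0,0,100],[0,0,0,0,0,0,100]]'; python3 - <<'E'
from h import *
s=env.read_state(); print(s['time_s'],np.round(s['qd'],3),np.round(s['wrist_force'],1)); print(env.job_done())
E
```

```text
time_s: 28.02
tool_pos: [567.5, -54.2, 235.8]
ee_rot: [-0.511, 0.487, 0.525, 0.475]
wrist_force: [-0.3, -0.0, 0.1]
gripper_width: 0.995
28.025 [-0.001 -0.011 -0.025  0.     0.006 -0.001] [-0.3 -0.   0.1]
the job is handed in; nothing more can be done
None
```

The template is home: both holes are over their pins, it lies flat, and the hand is clear. I handed the job in at 28.0 s and got no verdict back.

**What I did**
1. I pushed the near edge with both open fingertips, which squared the template to the fence.
2. I slid it about 18 mm left with two fingers on its right end, until the right pin showed centred through its hole.
3. I pushed it on about 10 mm towards the fence, and it dropped over the pins.
4. I withdrew back and up. No press from above was needed.

**Last checks**
- **Level:** the wrist camera's plane fit gave a tilt of 0.001 rad; the scene camera's gave 0.002.
- **Height:** the top surface measured 46.5 mm with the wrist camera and about 45 mm with the noisier scene camera. The nominal is 47 mm.
- **Pins:** both tips show in their holes in the last wrist picture.
- **Surroundings:** the set-up block is within about 3 mm of its first reading, and the spanner and near coaster look unmoved in the scene pictures. I did not re-measure the router, mallet, oil bottle or far coaster.
- **Forces:** the largest wrist reading was about 8 N, and there was no contact with anything at hand-in.

**What disagreed**
- **Fingertips:** they turned out to be about 39 mm behind the reported TCP. My first approach passed over the template without touching it; I measured the offset and worked with it from then on.
- **Camera readings:** they differed by about 2 mm between hand orientations, so I set the sideways position against the board edge and the visible pin.
- **Hole and pin points:** the networks' final points for each hole and its pin differed by 6–7 mm, more than the 3 mm limit. I did not rely on them, because the plate lies flat with both pins showing in their holes.

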